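Set a bench grinder's tool rest with a shouldered gap gauge

TASK

The right-hand wheel of the bench grinder has worn down and its tool rest now stands too far off. Take the steel gap gauge off the wooden block, lower its blade square into the gap between rest and wheel, opposite the wheel, until its shoulder plate lies flat on the rest, then let go of it and push the rest in by its front lip until you just feel the blade nipped between rest and wheel; a finger's push is plenty, do not jam it. Leave the gauge standing nipped there, so that I can tighten the bolts, and leave the wrench, the chisel and the tube offcut where they lie.

Things in the scene. Friction and masses are not known exactly. Their poses are not given: they have to be found in the camera images.
- grinder: Grey double-ended bench grinder, fixed. Origin on the bench under the motor's middle; x points level from its front to its back, y to its left along the spindle (118 mm above the bench), z up. Guarded wheels at y = -132 mm (right-hand, the one to set) and +132 mm; guards reach 201 mm above the bench, the motor 181 mm. The left-hand rest is already set and fixed.
- wheel: The right-hand grinding wheel with its hub, grey abrasive, 20 mm wide, does not turn. Origin at the spindle, 118 mm above the bench, in the wheel's mid-plane; axes as the grinder's. The wheel is worn by an unknown amount: its rim stands somewhere between 65 and 75 mm in front of the spindle (toward -x), which its pose does not show. A push of about 5 N on it is plenty; over 16 N is jamming.
- rest_edge (a point): Middle of the top edge, toward the wheel, of the right-hand tool rest: 122 mm above the bench, on the wheel's mid-plane; axes as the grinder's (x toward the wheel). The rest is a level steel plate 65 mm long (from this edge toward -x), 60 mm wide, 8 mm thick. Only the rest slides.
- rest_lip (a point): Middle of the outside of the rest's folded front lip, the face to push: 65 mm in front of the edge (at -x), 60 mm wide, 26 mm high, its top flush with the plate; this point lies 13 mm below the top, 109 mm above the bench. Free space in front of and under it.
- tool_rest (a joint): How far, in m, the right-hand rest is drawn out from its innermost position, where its edge stands 66.5 mm in front of the spindle; it slides level and straight, growing away from the wheel (toward the grinder's -x), up to 0.024. Starts at 0.0155 to 0.0205, so the gap is at least 7 mm. Stiff: sliding takes about 3 N, and it stays where it is left.
- gauge: Bare steel gap gauge, 0.24 kg. Origin: inner corner of blade and shoulder plate; x toward the wheel when set, z up. Blade 3 mm thick (x 0 to 3), 40 mm wide (y), reaching 24 mm below the plate. Plate level, 6 mm thick, 40 mm wide, x -45 to +3 mm. At the start the plate lies on the block's top, 36 mm above the bench, the blade hanging over the block's far end.
- gauge_grip (a point): Centre of the gauge's upright grip, a dark flat bar 12 mm thick (x), 34 mm wide (y), 38 mm high, standing on the shoulder plate; 31 mm behind the blade's back (x = -31 mm from the gauge's origin) and 25 mm above the shoulder's underside. Axes as the gauge's. When set it stands 147 mm above the bench.
- block: Reddish hardwood block, 200 x 52 x 36 mm, lying on the bench, not fixed; the gauge hooks over the end that lies away from the robot. Origin at the centre of its underside; its long axis points 20 degrees left of its x axis.
- wrench: Bystander: steel adjustable wrench, 250 mm long, 13 mm high, lying on the bench left of the work. Origin in the middle of its underside.
- chisel: Bystander: cold chisel, 185 mm long, 18 mm high, lying on the bench right of the grinder. Origin in the middle of its underside.
- tube_piece: Bystander: rusty square tube offcut, about 100 mm long, 40 mm high, lying at the left. Origin in the middle of its underside.
Things that resemble listed ones, but are neither listed nor needed, are in the scene too. Leave any pink, purple or yellow look-alike of the gauge alone.

How it is judged:
By the outcome, as a careful person would: the job done as asked, in the order asked, and still so for the second after the job is handed in, with the robot touching nothing.
It also fails if it takes over 53 s, if anything falls off the work surface, if the arm or the gripper's body presses on something with over 40 N, if the wrist force passes 120 N, or if a joint passes its speed limit or range.

ROBOT

A 6-joint arm with a two-finger parallel gripper is mounted at the origin on the work surface; the furniture and walls round the work are solid. World frame = base frame: x ahead of the robot, y to its left, z up, the work surface at z = 0. Lengths are in m, angles in rad, forces in N, time in s.
With the tool pointing down it reaches from about 0.3 to 0.775 m from the base axis. Payload 14.6 kg.
Tool frame: the origin (TCP) lies at the very end of the fingers, on their centre line; the grasp point (between the pads) lies 19 mm behind it; y points along the fingers, z is the direction in which the jaws open and shut, and the axes are right-handed (so a half turn about y gives the same grasp; the last joint's range is limited). The gripper opens to 94 mm and grips with 3 to 60 N. Pads are 16 mm wide; open, the fingers measure 119 mm over their backs; the gripper's body (75 mm by 177 mm) begins 78 mm behind the grasp point.
Start: joints at [1.215, 0.3, 1.521, -0, 1.321, -0.067], TCP at [0.157, 0.527, 0.205] pointing down, gripper open.
Joint ranges: [-3.03, 3.03], [-0.79, 2.21], [0.23, 2.52], [-1.04, 4.18], [0, 3.07], [-2.55, 2.55]. Speed limits (rad/s): [2.22, 2.22, 2.57, 3.14, 3.14, 3.14].

INTERFACE

Orientations are given as [roll, pitch, yaw] about the fixed x, y, z axes, in that order (R = Rz(yaw) Ry(pitch) Rx(roll)).
In Python, from station import get_obs, camera, hand_in, masks_of gives the robot as it stands.
- The arm moves only by the shell command python3 -m jog 'ROWS' [FORCE]. ROWS is text: rows parted by semicolons, each of 7 numbers parted by spaces: the shift along the world's x, y, z in mm, then the turn, a rotation vector about the world's x, y, z in degrees, then the closure, from 0 (fully open) to 1 (shut). A call has 1 to 10 rows; each row is the pose to reach, as a shift and turn from the pose measured when the call began; what a row does not reach only later rows make up. A row lasts 1/12 s, in which the tool goes at most 41.7 mm and 7.16 degrees, less where a joint would pass 70% of its speed; a pose out of reach is approached as far as the arm can. A call with a gripper value outside its range is refused whole. The fingers move at their own pace and stop on an object; FORCE is the grip in N (left out, the last holds). Time passes only in rows, so rows that repeat a pose let the fingers close. It gives the time, the measured TCP pose, the force and the opening at its end, in the units of the state.
- get_obs(): the state, without advancing time (a new reading comes with each control period).
- camera(name): name is "scene" or "top" or "wrist"; returns a dict with "img" (384x512x3 uint8, red, green, blue), "range_z" (384x512 float32, m along the optical axis (not along the pixel's ray), 0 where there is no reading), "fx", "fy", "cx", "cy" (pixels), "k1" (the pictures are not rectified: a ray, as slopes to the right and down, at radius r is drawn at 1 + k1 r^2 times it, then the intrinsics apply), "rvec" (rotation vector, rad) and "tvec" (3), from world to camera coordinates, as OpenCV has them. Camera axes: x right, y down, z forward; pixel columns grow to the right and rows downward; lengths in m; the calibration is good to about 2 mm. A picture is of the moment at which its call begins.
- hand_in(): hands the job in, once; it reports no verdict.
Trained networks look in the newest picture that a camera, given by its name, has taken for a name from the list of things; names that differ only in an ending like _2 or _b are one class to them, and where a whole thing is asked for, a point or a joint stands for the part that bears it (a point fixed in the world has none). Each returns a list of dicts, best first, with "conf" (0 to 1); they miss things now and then, are a little off and sometimes report something else, mostly with a low value. They report only what shows in the picture. A call takes as long as a camera call. They do not tell look-alikes from the thing itself.
- masks_of(thing, camera): "mask" (384x512 bool, what is visible of it) and "extent" ([left, top, right, bottom] in pixels, round what is visible of it).
The state is a dict: "time_s": time; "qpos": joint angles; "joint_vel": joint speeds; "tau": joint torques, N m; "ee_pos": TCP position; "eef_rot": TCP orientation; "force": force on the tool from outside, world axes, zero at the start; "moment": the same for the moment, N m; "grip_width": finger opening in m.
Only numpy, scipy, OpenCV 4.12 (cv2) and the standard library are available. Lean on these libraries where they do the work, as an engineer would, in place of code of your own. Each camera call takes 0.05 s, during which the arm holds its last target.

## Working session

There is one attempt and no reset: what is moved stays moved. The work goes in short steps, Python scripts to look and compute and a shell command to move; the robot and the scene stay as the last step left them, time stands still between calls to the robot, and variables do not carry over. Pictures are saved under pics/ and viewed, and the job is handed in when it is done.

```bash
ls; mkdir -p pics; cat > h.py <<'E'
import numpy as np, cv2
from station import get_obs, camera, hand_in, masks_of
from scipy.spatial.transform import Rotation as R
def cloud(c):
    # world xyz per pixel
    h,w=c["range_z"].shape
    u,v=np.meshgrid(np.arange(w),np.arange(h))
    xd=(u-c["cx"])/c["fx"]; yd=(v-c["cy"])/c["fy"]
    x,y=xd.copy(),yd.copy()
    for _ in range(20):
        s=1+c["k1"]*(x*x+y*y); x,y=xd/s,yd/s
    z=c["range_z"]
    P=np.stack([x*z,y*z,z],-1)
    Rm=cv2.Rodrigues(np.array(c["rvec"],float))[0]
    W=(P-np.array(c["tvec"]))@Rm
    W[z<=0]=np.nan
    return W
def proj(c,p):
    Rm=cv2.Rodrigues(np.array(c["rvec"],float))[0]
    q=Rm@np.array(p)+np.array(c["tvec"]); x,y=q[0]/q[2],q[1]/q[2]
    s=1+c["k1"]*(x*x+y*y)
    return c["fx"]*x*s+c["cx"],c["fy"]*y*s+c["cy"]
def save(n,img,crop=None,k=1):
    if crop: l,t,r,b=crop; img=img[t:b,l:r]
    cv2.imwrite("pics/"+n,cv2.resize(img[:,:,::-1],None,fx=k,fy=k,interpolation=cv2.INTER_CUBIC))
E
python3 - <<'E'
from h import *
import pickle
o=get_obs(); print({k:np.round(v,3) for k,v in o.items()})
D={}
for n in ["scene","top","wrist"]:
    c=camera(n); D[n]=c; save(n+"0.png",c["img"],k=1.5)
    for t in ["grinder","wheel","rest_edge","gauge","block"]:
        print(n,t,[(round(m["conf"],2),np.round(m["extent"]).tolist()) for m in masks_of(t,n)])
pickle.dump(D,open("D0.pkl","wb"))
E
```

```text
pics
{'time_s': np.float64(0.0), 'qpos': array([ 1.215,  0.3  ,  1.522, -0.   ,  1.321, -0.067]), 'joint_vel': array([ 0.001, -0.001, -0.   , -0.   , -0.002,  0.001]), 'tau': array([-0.0000e+00, -5.3181e+01, -3.5274e+01,  7.1000e-02,  2.4000e-02,
       -0.0000e+00]), 'ee_pos': array([0.157, 0.527, 0.205]), 'eef_rot': array([-1.572,  0.   , -0.289]), 'force': array([0.509, 0.292, 0.404]), 'moment': array([0.023, 0.024, 0.023]), 'grip_width': np.float64(0.094)}
scene grinder [(0.83, [199.0, 148.0, 310.0, 225.0]), (0.5, [149.0, 179.0, 181.0, 192.0])]
scene wheel [(0.72, [343.0, 250.0, 364.0, 274.0]), (0.5, [276.0, 176.0, 291.0, 203.0])]
scene rest_edge [(0.73, [254.0, 198.0, 292.0, 218.0])]
scene gauge [(0.67, [289.0, 246.0, 309.0, 270.0]), (0.65, [242.0, 250.0, 256.0, 270.0]), (0.59, [340.0, 248.0, 362.0, 275.0]), (0.51, [345.0, 220.0, 374.0, 231.0])]
scene block [(0.9, [288.0, 262.0, 364.0, 312.0]), (0.29, [150.0, 177.0, 180.0, 189.0])]
top grinder [(0.77, [197.0, 128.0, 306.0, 204.0])]
top wheel []
top rest_edge [(0.81, [281.0, 176.0, 301.0, 205.0])]
top gauge [(0.69, [330.0, 116.0, 348.0, 133.0]), (0.54, [330.0, 198.0, 346.0, 215.0]), (0.48, [366.0, 182.0, 384.0, 197.0])]
top block [(0.7, [355.0, 181.0, 380.0, 246.0]), (0.62, [196.0, 130.0, 305.0, 202.0])]
wrist grinder []
wrist wheel []
wrist rest_edge []
wrist gauge []
wrist block []
```

View pics/scene0.png

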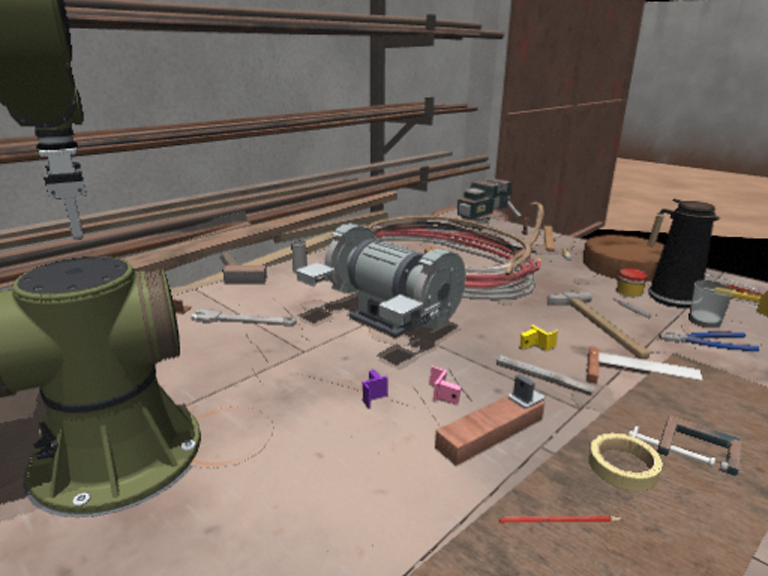

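View pics/top0.png

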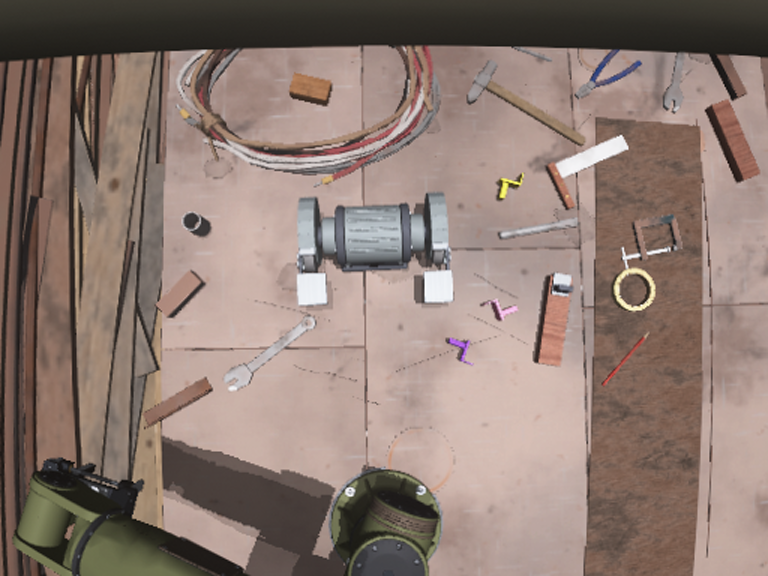

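```bash
python3 - <<'E'
from h import *
import pickle
D=pickle.load(open("D0.pkl","rb"))
save("sc1.png",D["scene"]["img"],(190,140,390,320),4)
save("tc1.png",D["top"]["img"],(190,105,390,255),4)
E
```

```text
(no output)
```

View pics/sc1.png

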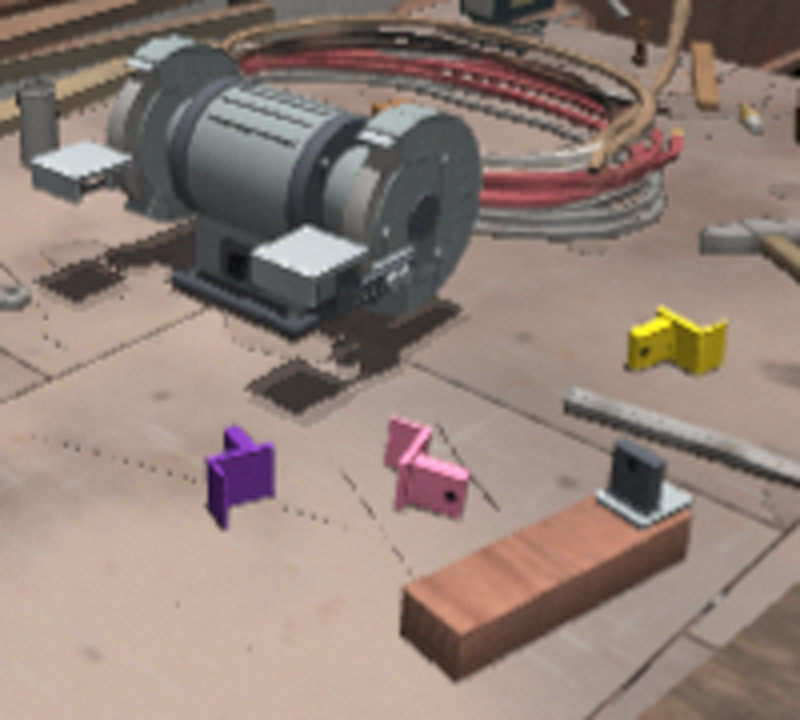

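View pics/tc1.png

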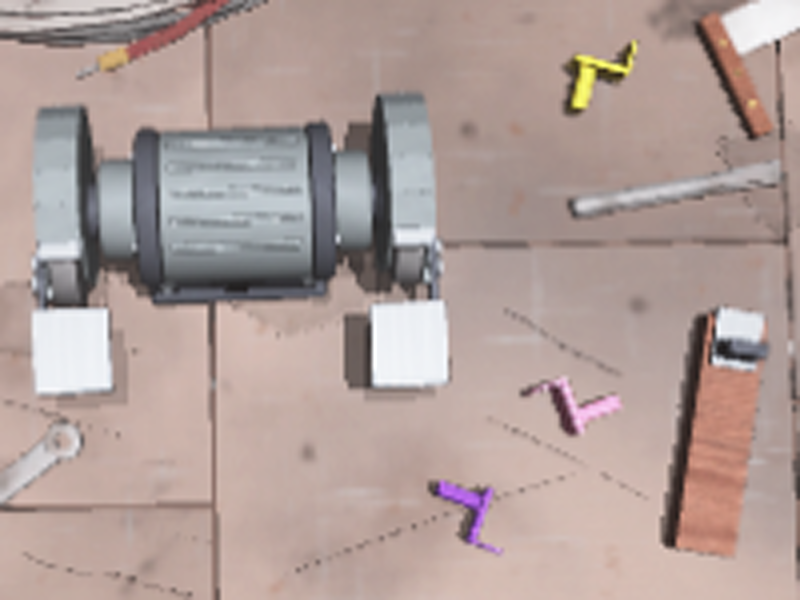

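The scene shows four gauge-like things in the top view: purple (307,233), pink (335,205), yellow (340,124), and bare steel with a dark grip at (374,191) on the reddish block. Only the steel one fits the description, and the enlarged crop confirms it. Next I'll measure.

```bash
python3 - <<'E'
from h import *
import pickle
D=pickle.load(open("D0.pkl","rb"))
for n in ["top","scene"]:
    c=D[n]; W=cloud(c); X,Y,Z=W[...,0],W[...,1],W[...,2]
    C=-np.linalg.inv(np.eye(3))@(cv2.Rodrigues(c["rvec"])[0].T@c["tvec"]); print(n,"cam",C.round(3), c["fx"])
    def rep(l,m,minarea=True):
        p=W[m]; 
        if len(p)<4: print(l,len(p));return
        r=cv2.minAreaRect((p[:,:2]*1000).astype(np.float32))
        print(l,len(p),"mean",(p.mean(0)*1000).round(1),"rect",np.round(r[0],1),np.round(r[1],1),round(r[2],1), "zsd",(p[:,2].std()*1000).round(2))
    u,v=np.meshgrid(np.arange(512),np.arange(384))
    def box(l,t,r,b): return (u>=l)&(u<=r)&(v>=t)&(v<=b)
    b=box(275,170,310,210) if n=="top" else box(245,185,300,222)
    rep("rest right",b&(abs(Z-.122)<.006))
    b=box(190,170,225,210) if n=="top" else box(190,165,226,195)
    rep("rest left",b&(abs(Z-.122)<.006))
    b=box(350,175,390,255) if n=="top" else box(285,240,370,312)
    rep("block top",b&(abs(Z-.036)<.0035))
    rep("gauge plate",b&(abs(Z-.042)<.0035))
    rep("gauge grip",b&(Z>.055)&(Z<.09))
    rep("grip top",b&(Z>.074)&(Z<.09))
    print("bench", np.nanmedian(Z[box(300,215,330,225)]))
E
```

```text
top cam [0.428 0.013 1.406] 412.17006879355995
rest right 394 mean [ 526.3 -115.7  122.1] rect [ 539.5 -115.2] [60.3 91. ] 89.5 zsd 2.42
rest left 425 mean [525.6 148.1 122.1] rect [542.1 148.3] [101.3  59.8] 0.1 zsd 2.57
block top 636 mean [ 437.4 -384.6   36. ] rect [ 452.1 -387.3] [ 54.4 205. ] 79.7 zsd 1.79
gauge plate 225 mean [ 476.6 -391.5   40.9] rect [ 453.7 -386.8] [ 53.3 203.9] 80.1 zsd 1.76
gauge grip 54 mean [ 519.7 -398.3   76. ] rect [ 520.3 -399.2] [34.3 12. ] 80.3 zsd 8.28
grip top 39 mean [ 520.2 -400.3   80.5] rect [ 520.1 -400.2] [32.3 11.8] 81.3 zsd 2.98
bench -0.0006985990834373876
scene cam [-0.188 -0.754  0.573] 356.47116656701775
rest right 432 mean [ 555.  -102.2  122.2] rect [554.  -89.8] [162.9 183.9] 29.5 zsd 2.63
rest left 194 mean [528.8 140.3 122.2] rect [537.1 145.2] [96.  62.5] 2.1 zsd 2.21
block top 1083 mean [ 434.5 -380.3   36.7] rect [ 433.9 -354.1] [184.4 211.7] 15.9 zsd 1.25
gauge plate 195 mean [ 494.2 -371.5   41.5] rect [ 439.6 -355.4] [183.7 205. ] 18.8 zsd 1.96
gauge grip 148 mean [ 517.8 -404.6   70.7] rect [ 520.2 -402.7] [35.3 14.7] 86.5 zsd 8.65
grip top 64 mean [ 518.8 -404.4   79.1] rect [ 520.6 -404.3] [33.7 13. ] 79.2 zsd 2.47
bench 0.0006260532408421159
```

```bash
python3 -m jog '193 -387 45 0 0 -40 0; 193 -387 45 0 0 -45 0; 193 -387 45 0 0 -45 0; 193 -387 45 0 0 -45 0;193 -387 45 0 0 -45 0;193 -387 45 0 0 -50 0;193 -387 45 0 0 -55 0;193 -387 45 0 0 -60 0;193 -387 45 0 0 -70 0;193 -387 45 0 0 -70 0'
```

```text
time_s: 1.73
ee_pos: [0.3419, 0.1544, 0.2491]
eef_rot: [-1.57, 0.0, -1.517]
force: [0.5, 0.3, 0.5]
grip_width: 0.0939
```

View pics/wrist0.png

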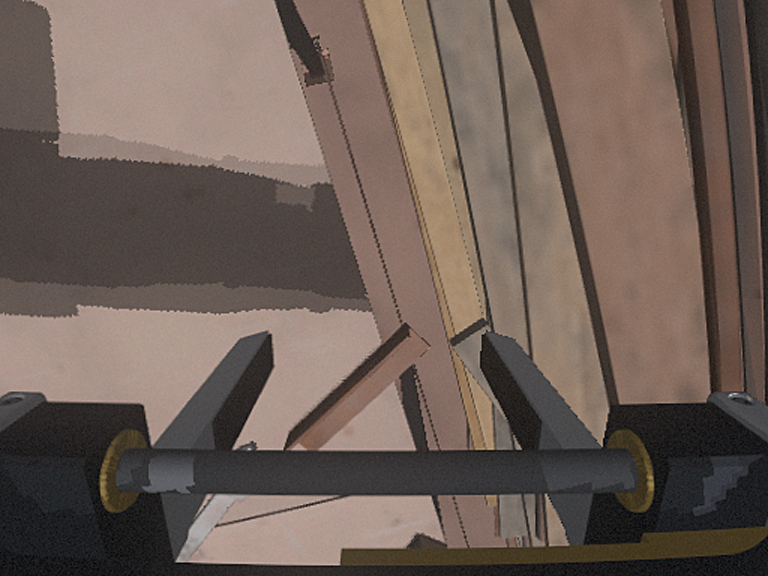

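The wrist picture looks down past the fingers (tips near (268,335) and (485,335) in the enlarged view) onto the bench. Now I'll move above the gauge.

```bash
python3 -m jog '178 -556 -20 0 0 -13 0;178 -556 -20 0 0 -13 0;178 -556 -20 0 0 -13 0;178 -556 -20 0 0 -13 0;178 -556 -20 0 0 -13 0;178 -556 -20 0 0 -13 0;178 -556 -20 0 0 -13 0;178 -556 -20 0 0 -13 0;178 -556 -20 0 0 -13 0;178 -556 -20 0 0 -13 0' && python3 -m jog '0 0 0 0 0 0 0;0 0 0 0 0 0 0' 
```

```text
time_s: 2.57
ee_pos: [0.4685, -0.2426, 0.2347]
eef_rot: [-1.569, 0.0, -1.744]
force: [1.7, 0.9, 0.7]
grip_width: 0.0941
time_s: 2.73
ee_pos: [0.4683, -0.2441, 0.2337]
eef_rot: [-1.571, 0.001, -1.747]
force: [-0.4, 0.5, -0.4]
grip_width: 0.0937
```

```bash
python3 -m jog '52 -158 -44 0 0 0 0;52 -158 -74 0 0 0 0;52 -158 -84 0 0 0 0;52 -158 -84 0 0 0 0;52 -158 -84 0 0 0 0;52 -158 -84 0 0 0 0;52 -158 -84 0 0 0 0;52 -158 -84 0 0 0 0'; cat > g.py <<'E'
from h import *
import sys
n=sys.argv[1]
c=camera("wrist"); save(n,c["img"],k=1.5)
W=cloud(c); o=get_obs()
np.savez("w_"+n+".npz",W=W,img=c["img"],rvec=c["rvec"],tvec=c["tvec"],fx=c["fx"],fy=c["fy"],cx=c["cx"],cy=c["cy"],k1=c["k1"])
print("tcp",np.round(o["ee_pos"],4),np.round(o["eef_rot"],3),"F",np.round(o["force"],1),"w",o["grip_width"])
print("cam",(-cv2.Rodrigues(c["rvec"])[0].T@c["tvec"]).round(3))
for z0,z1 in [(.033,.039),(.040,.045),(.075,.085)]:
    m=(W[...,2]>z0)&(W[...,2]<z1); p=W[m]
    # keep near the expected place
    p=p[(abs(p[:,0]-.49)<.12)&(abs(p[:,1]+.39)<.06)]
    if len(p)>5:
        r=cv2.minAreaRect((p[:,:2]*1000).astype(np.float32)); print(z0,len(p),(p.mean(0)*1000).round(1),np.round(r,1) if 0 else r)
E
python3 g.py w1.png
```

```text
time_s: 3.4
ee_pos: [0.5207, -0.4008, 0.151]
eef_rot: [-1.57, 0.0, -1.746]
force: [-0.6, 0.1, 0.5]
grip_width: 0.0943
tcp [ 0.5208 -0.4008  0.1514] [-1.569  0.    -1.745] F [ 0.1 -0.3  0.1] w 0.09383359227417283
cam [ 0.533 -0.322  0.33 ]
0.033 6417 [ 443.5 -384.7   36.1] ((459.3117370605469, -388.91705322265625), (53.00425338745117, 189.2679901123047), 80.2237548828125)
0.04 1260 [ 533.2 -401.3   42.2] ((529.7190551757812, -402.2463684082031), (40.133670806884766, 48.16987991333008), 79.13455963134766)
0.075 467 [ 520.  -399.6   79.8] ((519.9112548828125, -400.2002868652344), (33.53143310546875, 12.051111221313477), 79.75755310058594)
```

View pics/w1.png

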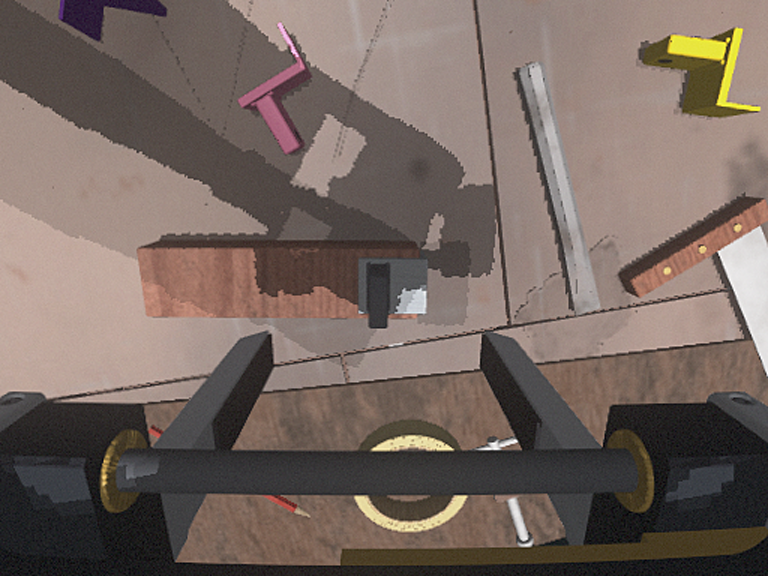

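The picture shows the steel gauge's grip at about (252,195) px, midway between the fingers. Its plate, grip and yaw (-10°) match the stated sizes, so I'll descend and grip.

```bash
python3 -m jog '-0.5 0.5 -35 0 0 0 0;-0.5 0.5 -70 0 0 0 0;-0.5 0.5 -95 0 0 0 0;-0.5 0.5 -103 0 0 0 0;-0.5 0.5 -103 0 0 0 0;-0.5 0.5 -103 0 0 0 0' 30 && python3 -m jog '0 0 0 0 0 0 1;0 0 0 0 0 0 1;0 0 0 0 0 0 1;0 0 0 0 0 0 1;0 0 0 0 0 0 1;0 0 0 0 0 0 1;0 0 0 0 0 0 1;0 0 0 0 0 0 1' 30
```

```text
time_s: 3.95
ee_pos: [0.5211, -0.4003, 0.0506]
eef_rot: [-1.567, -0.001, -1.745]
force: [-0.5, -0.6, 1.1]
grip_width: 0.094
time_s: 4.62
ee_pos: [0.5211, -0.4003, 0.0505]
eef_rot: [-1.567, -0.001, -1.745]
force: [0.5, -0.1, -0.5]
grip_width: 0.0443
```

```bash
python3 -m jog '-0.5 0 -3 0 0 0 0.6;-0.5 0 -3.5 0 0 0 1;-0.5 0 -3.5 0 0 0 1;-0.5 0 -3.5 0 0 0 1;-0.5 0 -3.5 0 0 0 1;-0.5 0 -3.5 0 0 0 1;-0.5 0 -3.5 0 0 0 1;-0.5 0 -3.5 0 0 0 1;-0.5 0 -3.5 0 0 0 1;-0.5 0 -3.5 0 0 0 1' 30
```

```text
time_s: 5.45
ee_pos: [0.5207, -0.4003, 0.0471]
eef_rot: [-1.567, -0.001, -1.745]
force: [2.0, -0.2, 0.3]
grip_width: 0.0119
```

```bash
python3 -m jog '0 0 15 0 0 0 1;0 0 50 0 0 0 1;0 0 90 0 0 0 1;0 0 130 0 0 0 1;0 60 170 0 0 5 1;-15 100 205 0 0 10 1;-15 130 205 0 0 10 1;-15 160 205 0 0 10 1;-15 185 205 0 0 10 1;-15 200 205 0 0 10 1' && python3 -m jog '0 0 0 0 0 0 1;0 0 0 0 0 0 1;0 0 0 0 0 0 1' && python3 g.py w2.png
```

```text
time_s: 6.28
ee_pos: [0.5054, -0.1965, 0.2532]
eef_rot: [-1.566, -0.001, -1.568]
force: [0.7, -0.5, -2.2]
grip_width: 0.0124
time_s: 6.53
ee_pos: [0.5053, -0.1973, 0.2529]
eef_rot: [-1.567, -0.001, -1.568]
force: [-0.1, 0.3, -2.0]
grip_width: 0.0118
tcp [ 0.5052 -0.1976  0.2527] [-1.567e+00 -1.000e-03 -1.569e+00] F [-0.1 -0.7 -1.9] w 0.012063093119979034
cam [ 0.503 -0.117  0.432]
0.033 511 [ 478.  -384.5   36.1] ((446.79998779296875, -381.0372314453125), (40.84149932861328, 160.59365844726562), 79.91075897216797)
```

View pics/w2.png

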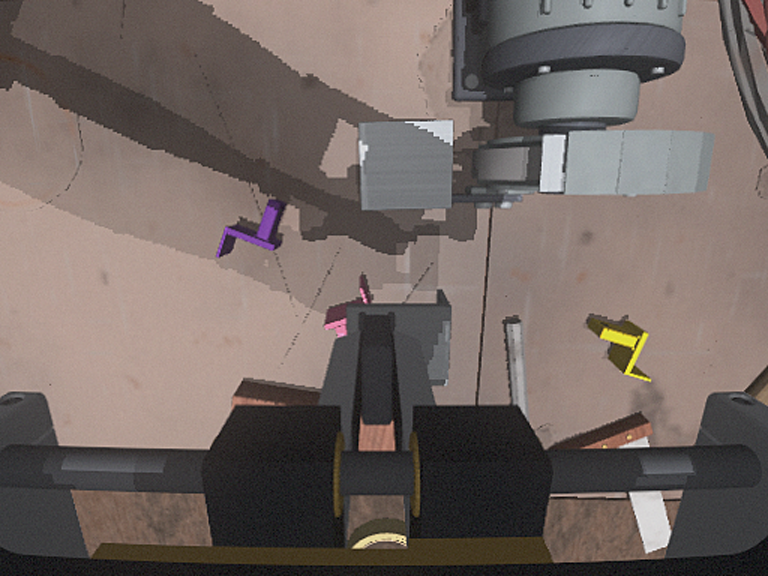

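The wrist view shows the gauge held upright (plate right edge near (297,230) px). The right-hand rest is at px (241–301, 81–139) and the wheel rim near x=317 px. I'll measure both.

```bash
python3 - <<'E'
from h import *
d=np.load("w_w2.png.npz"); W=d["W"]; c={k:d[k] for k in ["rvec","tvec","fx","fy","cx","cy","k1"]}
for k in ["fx","fy","cx","cy","k1"]: c[k]=float(c[k])
def mm(a): return np.round(np.asarray(a)*1000,1)
v,u=np.mgrid[0:384,0:512]
m=(u>232)&(u<308)&(v>74)&(v<146)&(abs(W[...,2]-.122)<.006)
n,l,st,_=cv2.connectedComponentsWithStats(m.astype(np.uint8)); k=1+np.argmax(st[1:,4]); m=l==k
p=W[m]; print(len(p),mm(p.mean(0)),cv2.minAreaRect((p[:,:2]*1000).astype(np.float32)))
# edge line: per row max x, min x
ys,xs,xn=[],[],[]
for r in range(st[k,1]+3,st[k,1]+st[k,3]-3):
    q=W[r][m[r]]
    if len(q)>20: xs.append(q[:,0].max()*1000); xn.append(q[:,0].min()*1000); ys.append(q[:,1].mean()*1000)
print("far edge fit",np.polyfit(ys,xs,1),"at mid",np.median(xs),"near",np.polyfit(ys,xn,1),np.median(xn))
q=p[:,1]; print("y range",mm([np.percentile(q,.5),np.percentile(q,99.5)]))
yl=[];yh=[];xx=[]
for cc in range(st[k,0]+4,st[k,0]+st[k,2]-4):
    q=W[:,cc][m[:,cc]]
    if len(q)>20: yl.append(q[:,1].min()*1000);yh.append(q[:,1].max()*1000);xx.append(q[:,0].mean()*1000)
print("right edge",np.polyfit(xx,yl,1),np.median(yl),"left",np.polyfit(xx,yh,1),np.median(yh))
# rows through the gap: profile on mid row
for r in (105,110,115,120):
    print(r,[(i,*mm(W[r,i]).tolist()) for i in range(298,336,2)])
# wheel/guard y extents
m2=(W[...,2]>.19)&(W[...,2]<.206); p2=W[m2]; p2=p2[(abs(p2[:,1]+.115)<.06)&(p2[:,0]>.55)&(p2[:,0]<.75)]
print("guard top",len(p2),mm(p2.mean(0)) if len(p2) else 0, mm(np.percentile(p2[:,1],[1,99])))
# held gauge plate
g=(u>280)&(u<302)&(v>190)&(v<262); q=W[g]; z=q[:,2]; print("plate z hist",np.histogram(z[~np.isnan(z)],bins=np.arange(.2,.3,.005)))
g=g&(W[...,2]>.235)&(W[...,2]<.255); q=W[g]; print("gauge",len(q),mm(q.mean(0)),cv2.minAreaRect((q[:,:2]*1000).astype(np.float32)))
for r in range(205,256,8):
    qq=W[r][g[r]]
    if len(qq): print(r,mm(qq[-1]),mm(qq[:,0].max()), mm(np.median(qq[:,2])))
E
```

```text
3652 [ 524.1 -115.4  122.1] ((524.3829345703125, -116.14080047607422), (65.60042572021484, 59.9254035949707), 1.5440984964370728)
far edge fit [-2.47285103e-02  5.53296973e+02] at mid 556.1627227919828 near [-2.36560749e-02  4.89398993e+02] 491.8504571001213
y range [-146.   -86.1]
right edge [ 3.09980052e-02 -1.61683771e+02] -145.90491455524864 left [ 3.11990969e-02 -1.03133258e+02] -87.22365427400871
105 [(298, 553.1, -110.7, 121.7), (300, 554.9, -110.7, 123.3), (302, 578.6, -108.2, 0.4), (304, 581.6, -108.1, 0.2), (306, 584.6, -108.1, -0.2), (308, 587.6, -108.0, -1.0), (310, 590.6, -108.0, -1.3), (312, 593.6, -108.0, -1.8), (314, 596.2, -108.0, -0.1), (316, 572.7, -110.4, 118.2), (318, 573.3, -110.6, 124.9), (320, 574.1, -110.7, 130.3), (322, 574.8, -110.8, 135.9), (324, 576.1, -110.8, 138.9), (326, 577.5, -110.8, 141.2), (328, 578.5, -110.9, 144.7), (330, 579.9, -110.9, 146.9), (332, 581.1, -110.9, 149.4), (334, 582.3, -111.0, 151.9)]
110 [(298, 553.3, -115.7, 121.9), (300, 555.2, -115.7, 123.2), (302, 579.1, -115.2, -0.7), (304, 582.0, -115.1, -0.3), (306, 584.8, -115.1, 0.5), (
[... 1537 characters left out ...]
96.7]
plate z hist (array([  0,   0,   0,   1,  14,  13,  12,   8,  26, 947,   0,   0,   0,
         0,   0,   2,   5,  11,  16]), array([0.2  , 0.205, 0.21 , 0.215, 0.22 , 0.225, 0.23 , 0.235, 0.24 ,
       0.245, 0.25 , 0.255, 0.26 , 0.265, 0.27 , 0.275, 0.28 , 0.285,
       0.29 , 0.295]))
gauge 981 [ 531.3 -194.3  247.9] ((531.3645629882812, -197.3071746826172), (13.399657249450684, 40.7949333190918), 2.097447156906128)
205 [ 537.  -178.2  248.1] 537.0 247.8
213 [ 537.1 -183.6  249.1] 537.1 248.3
221 [ 536.8 -189.5  248.8] 536.8 248.1
229 [ 537.3 -196.1  247.4] 537.3 248.3
237 [ 537.4 -201.6  248.7] 537.4 248.3
245 [ 537.  -207.6  248.8] 537.0 248.5
253 [ 537.4 -214.1  248.5] 537.4 248.3
```

```bash
python3 - <<'E'
from h import *
import pickle
c=pickle.load(open("D0.pkl","rb"))["top"]; W=cloud(c)
for nm,y in (("R",-.113),("L",.15)):
    m=(W[...,2]>.17)&(W[...,2]<.21)&(abs(W[...,1]-y)<.03); p=W[m]
    print(nm,len(p),(p.mean(0)*1000).round(1),(np.percentile(p[:,0],[1,50,99])*1000).round(1),(np.percentile(p[:,1],[2,98])*1000).round(1))
E
python3 -m jog '24.5 40 0 0 0 1.5 1;24.5 75 0 0 0 1.5 1;24.5 81.5 0 0 0 1.5 1;24.5 81.5 -20 0 0 1.5 1;24.5 81.5 -50 0 0 1.5 1;24.5 81.5 -75 0 0 1.5 1;24.5 81.5 -83 0 0 1.5 1;24.5 81.5 -83 0 0 1.5 1;24.5 81.5 -83 0 0 1.5 1;24.5 81.5 -83 0 0 1.5 1' && python3 g.py w3.png
```

```text
R 403 [ 644.7 -111.7  193.9] [594.9 644.8 702.3] [-128.7  -95.6]
L 429 [638.3 150.9 192.5] [585.4 636.4 696.4] [134.8 168.2]
time_s: 7.42
ee_pos: [0.5305, -0.1168, 0.1713]
eef_rot: [-1.565, -0.002, -1.544]
force: [-0.3, 0.3, -2.8]
grip_width: 0.0116
tcp [ 0.5304 -0.1166  0.1713] [-1.565 -0.002 -1.543] F [-0.   0.3 -1.8] w 0.011776982426418366
cam [ 0.526 -0.036  0.351]
0.033 293 [ 440.6 -368.8   35.9] ((457.3753662109375, -379.06097412109375), (35.102317810058594, 183.16748046875), 80.0981216430664)
```

View pics/w3.png

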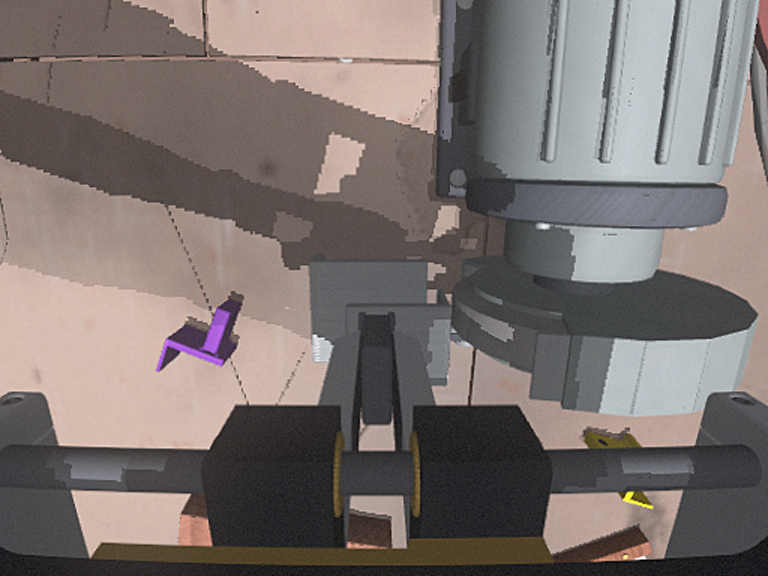

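The view shows the gauge over the rest. The rest's far edge is at u≈284 px (v 175–200), the gauge front at u≈300, and the rim at u≈303–310. I'll re-measure before lowering.

```bash
python3 - <<'E'
from h import *
d=np.load("w_w3.png.npz"); W=d["W"]
mm=lambda a: np.round(np.asarray(a)*1000,1)
for r in (178,184,190,196):
    q=W[r]; m=(abs(q[:,2]-.122)<.006)&(np.arange(512)<300)&(np.arange(512)>200); i=np.where(m)[0]
    print("rest row",r,i.max(),mm(q[i.max()]),"near",mm(q[i.min()]))
for r in range(206,256,8):
    q=W[r]; m=(abs(q[:,2]-.167)<.006)&(np.arange(512)<306)&(np.arange(512)>284); i=np.where(m)[0]
    if len(i): print("gauge row",r,i.max(),mm(q[i.max()]),"z",mm(np.median(q[i,2])),end=' ')
    m=(q[:,0]>.56)&(q[:,2]>.1)&(q[:,2]<.135)&(q[:,0]<.59); i=np.where(m)[0]; 
    if len(i): print("wheel?",[(int(j),mm(q[j]).tolist()) for j in i[:3]])
    else: print()
m=(abs(W[...,2]-.167)<.006); v,u=np.mgrid[0:384,0:512]; m&=(u>230)&(u<306)&(v>200)&(v<260); p=W[m]; print("plate y",mm(np.percentile(p[:,1],[.5,50,99.5])))
m=(abs(W[...,2]-.122)<.004)&(u>200)&(u<300)&(v>165)&(v<250); p=W[m]; print("rest y",mm(np.percentile(p[:,1],[.5,50,99.5])))
E
```

```text
rest row 178 284 [555.5 -88.5 122.7] near [491.8 -90.5 121.6]
rest row 184 284 [555.9 -93.8 121.8] near [491.7 -95.5 121.5]
rest row 190 284 [556.2 -98.8 122. ] near [ 491.7 -100.6  121.9]
rest row 196 283 [ 555.8 -104.3  121.1] near [ 491.6 -105.8  121.7]
gauge row 206 300 [561.7 -97.5 166.8] z 166.5 wheel? [(301, [572.8, -114.8, 114.8]), (302, [572.7, -113.2, 119.7]), (303, [572.7, -111.7, 123.9])]
gauge row 214 300 [ 562.1 -103.2  167.1] z 166.8 wheel? [(301, [572.5, -120.6, 119.2]), (302, [572.7, -119.4, 122.5]), (303, [573.3, -118.9, 123.7])]
gauge row 222 299 [ 561.9 -109.2  166.8] z 166.3 wheel? [(305, [574.2, -123.6, 130.0]), (306, [574.4, -122.6, 132.5]), (307, [574.8, -121.7, 134.6])]
gauge row 230 299 [ 562.3 -114.9  167.1] z 166.9 
gauge row 238 298 [ 562.2 -121.3  166.4] z 166.7 
gauge row 246 298 [ 562.5 -127.2  167. ] z 166.9 
gauge row 254 298 [ 563.1 -133.8  166.5] z 166.7 
plate y [-135.  -104.9  -96.2]
rest y [-145.5 -101.3  -85.6]
```

Blade clearances are about 3 mm to the edge and 10 mm to the rim, and it is centred within about 0.5 mm. Lowering now.

```bash
python3 -m jog '0 0 -15 0 0 0 1;0 0 -28 0 0 0 1;0 0 -34 0 0 0 1;0 0 -36 0 0 0 1;0 0 -36 0 0 0 1' && python3 -m jog '0 0 -1 0 0 0 1;0 0 -1 0 0 0 1' && python3 -m jog '0 0 -1 0 0 0 1;0 0 -1 0 0 0 1'
```

```text
time_s: 7.88
ee_pos: [0.5306, -0.1167, 0.1358]
eef_rot: [-1.564, -0.002, -1.543]
force: [-0.7, -0.6, -2.7]
grip_width: 0.0117
time_s: 8.05
ee_pos: [0.531, -0.1168, 0.1356]
eef_rot: [-1.563, -0.002, -1.543]
force: [-0.6, 0.3, -2.5]
grip_width: 0.0117
time_s: 8.22
ee_pos: [0.5312, -0.1169, 0.135]
eef_rot: [-1.562, -0.002, -1.543]
force: [-0.3, 0.5, -2.9]
grip_width: 0.012
```

```bash
python3 -m jog '-0.8 0 -2 0 0.4 0 1;-0.8 0 -2 0 0.4 0 1' && python3 -m jog '-0.3 0 -2 0 0.3 0 1;-0.3 0 -2 0 0.3 0 1'
```

```text
time_s: 8.38
ee_pos: [0.5304, -0.1169, 0.133]
eef_rot: [-1.57, -0.002, -1.543]
force: [-0.7, -0.5, -1.9]
grip_width: 0.0115
time_s: 8.55
ee_pos: [0.5312, -0.117, 0.133]
eef_rot: [-1.572, -0.003, -1.543]
force: [-2.1, 1.5, 13.6]
grip_width: 0.0121
```

```bash
python3 -m jog '-0.3 0 0.7 0 -0.2 0 1;-0.3 0 0.7 0 -0.2 0 1'; python3 g.py w4.png >/dev/null
```

```text
time_s: 8.72
ee_pos: [0.5311, -0.117, 0.1341]
eef_rot: [-1.567, -0.003, -1.543]
force: [-0.3, -0.5, -2.5]
grip_width: 0.0115
```

View pics/w4.png

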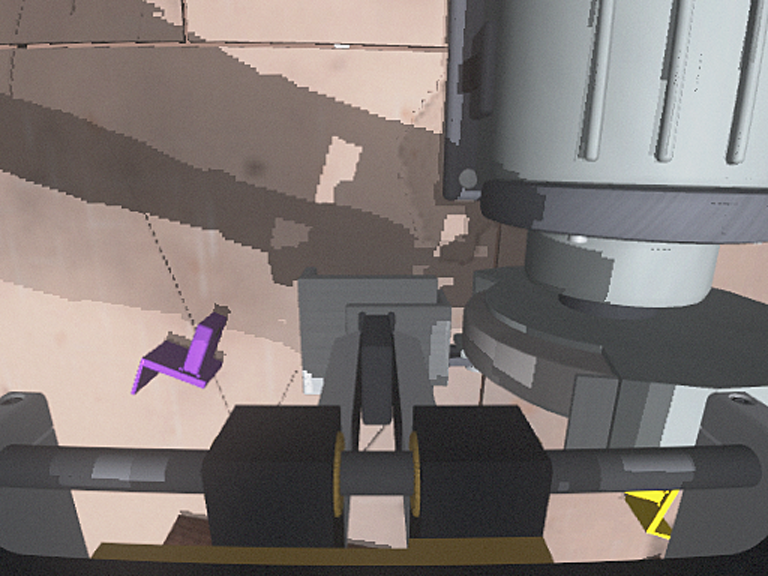

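The view shows the blade in the gap, with the plate (front at u≈300) overhanging the rest edge (u≈292). I'll touch down lightly and open partway, since the wheel is near.

```bash
python3 -m jog '0 0 -0.8 0 0 0 1;0 0 -0.8 0 0 0 1' && python3 -m jog '0 0 0 0 0 0 0.7;0 0 0 0 0 0 0.7;0 0 0 0 0 0 0.7;0 0 0 0 0 0 0.7;0 0 0 0 0 0 0.7'; python3 g.py w5.png
```

```text
time_s: 8.93
ee_pos: [0.5309, -0.117, 0.133]
eef_rot: [-1.568, -0.003, -1.543]
force: [-1.0, 0.6, 3.8]
grip_width: 0.0118
time_s: 9.35
ee_pos: [0.5309, -0.117, 0.1329]
eef_rot: [-1.568, -0.003, -1.543]
force: [-0.9, 0.3, -1.0]
grip_width: 0.0284
tcp [ 0.5309 -0.117   0.1329] [-1.568 -0.003 -1.543] F [-0.1  0.7 -0.5] w 0.02805701351290425
cam [ 0.527 -0.036  0.312]
```

View pics/w5.png

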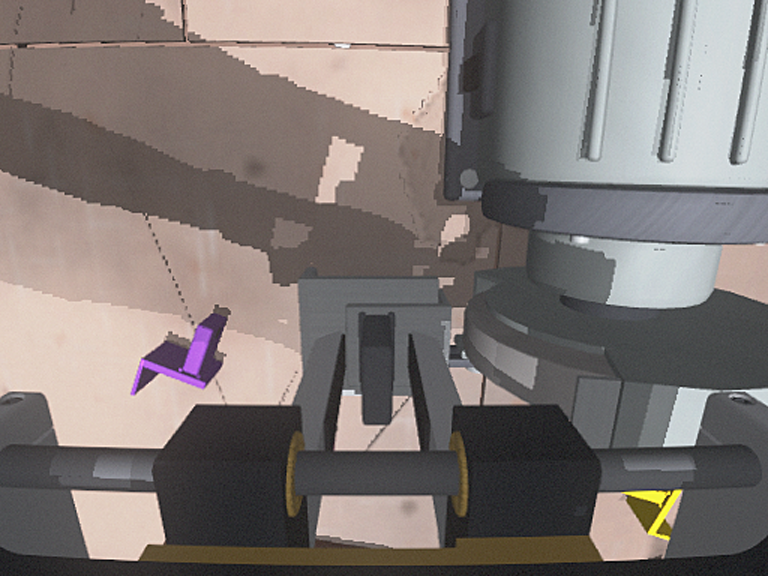

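```bash
python3 -m jog '0 0 10 0 0 0 0.7;0 0 30 0 0 0 0.7;0 0 60 0 0 0 0.7;0 0 75 0 0 0 0.7;-35 0 75 0 0 0 1;-71 0 75 0 0 0 1;-71 0 75 0 0 0 1;-71 0 75 0 0 0 1;-71 0 75 0 0 0 1;-71 0 75 0 0 0 1' 20; python3 g.py w6.png
```

```text
time_s: 10.23
ee_pos: [0.4607, -0.1171, 0.2084]
eef_rot: [-1.567, -0.003, -1.543]
force: [-0.4, 1.8, -1.2]
grip_width: 0.0005
tcp [ 0.4606 -0.117   0.2081] [-1.568 -0.003 -1.543] F [ 0.2 -0.  -0.8] w 0.0005846504789192968
cam [ 0.456 -0.037  0.387]
0.033 204 [ 466.6 -387.9   36.2] ((467.0445251464844, -389.0328674316406), (14.036396980285645, 53.04377746582031), 1.3982726335525513)
```

View pics/w6.png

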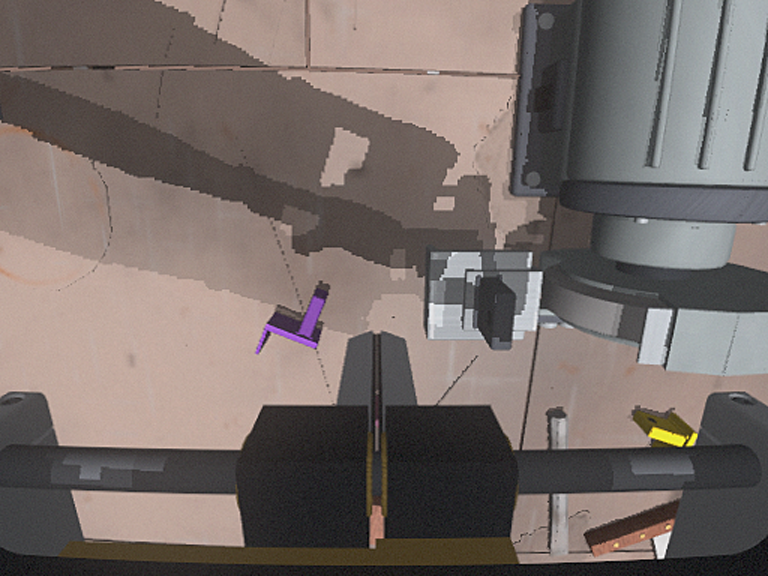

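The gauge stands on the rest (plate at px ~(311–361, 180–223)) and the gripper is free of it. A quick flatness check, then down in front of the lip.

```bash
cat > q.py <<'E'
from h import *
import sys
d=np.load("w_%s.png.npz"%sys.argv[1]); W=d["W"]
b=(abs(W[...,1]+.115)<.04)&(W[...,0]>.48)&(W[...,0]<.572)
mm=lambda a: np.round(np.asarray(a)*1000,1)
m=b&(abs(W[...,2]-.128)<.0027)&(W[...,0]>.505); p=W[m]
A=np.c_[p[:,:2]-p[:,:2].mean(0),np.ones(len(p))]; s=np.linalg.lstsq(A,p[:,2],rcond=None)[0]
r=cv2.minAreaRect((p[:,:2]*1000).astype(np.float32)); print("plate",len(p),mm(p.mean(0)),r,"slopes deg",np.degrees(s[:2]).round(2),"xmax",mm(np.percentile(p[:,0],[99.5])))
m=b&(abs(W[...,2]-.122)<.0025); p=W[m]; print("rest",mm(p.mean(0)),"x",mm(np.percentile(p[:,0],[.5,99.5])),"y",mm(np.percentile(p[:,1],[.5,99.5])))
m=b&(W[...,2]>.158)&(W[...,2]<.172); p=W[m]; print("grip top",mm(p.mean(0)),cv2.minAreaRect((p[:,:2]*1000).astype(np.float32)))
m=(abs(W[...,1]+.115)<.009)&(abs(W[...,2]-.12)<.006)&(W[...,0]>.564)&(W[...,0]<.59); p=W[m]; print("rim min x",mm(np.percentile(p[:,0],[2,50])) if len(p) else 0)
E
python3 q.py w6
python3 -m jog '0 0 -40 0 0 0 1;0 0 -80 0 0 0 1;0 0 -102 0 0 0 1;0 0 -102 0 0 0 1;0 0 -102 0 0 0 1'
```

```text
plate 1207 [ 540.9 -113.6  128.2] ((538.9505615234375, -116.82345581054688), (48.07048797607422, 40.67293167114258), 1.4725425243377686) slopes deg [-0.17 -0.41] xmax [562.8]
rest [ 514.5 -110.7  122.1] x [492.4 557.5] y [-146.4  -85.5]
grip top [ 528.1 -115.9  165.2] ((528.8934936523438, -117.0824203491211), (12.7205171585083, 34.38595199584961), 1.0835351943969727)
rim min x [572.  572.6]
time_s: 10.7
ee_pos: [0.4609, -0.117, 0.106]
eef_rot: [-1.57, -0.002, -1.543]
force: [0.3, 0.4, 0.1]
grip_width: 0.0006
```

```bash
python3 -m jog '8 0 0 0 0 0 1;13 0 0 0 0 0 1;15 0 0 0 0 0 1;16 0 0 0 0 0 1;16 0 0 0 0 0 1' && python3 -m jog '1 0 0 0 0 0 1;1.5 0 0 0 0 0 1'&& python3 -m jog '1 0 0 0 0 0 1;1.5 0 0 0 0 0 1'&& python3 -m jog '1 0 0 0 0 0 1;1.5 0 0 0 0 0 1'
```

```text
time_s: 11.12
ee_pos: [0.4773, -0.117, 0.1065]
eef_rot: [-1.569, -0.003, -1.543]
force: [1.0, -0.4, 0.4]
grip_width: 0.0009
time_s: 11.28
ee_pos: [0.479, -0.1171, 0.1068]
eef_rot: [-1.568, -0.003, -1.543]
force: [1.2, -0.5, 0.9]
grip_width: 0.0004
time_s: 11.45
ee_pos: [0.4806, -0.1171, 0.1069]
eef_rot: [-1.568, -0.003, -1.543]
force: [-0.6, 1.2, 0.3]
grip_width: 0.0003
time_s: 11.62
ee_pos: [0.4821, -0.1171, 0.1069]
eef_rot: [-1.568, -0.003, -1.543]
force: [0.6, -0.1, 0.2]
grip_width: 0.0005
```

```bash
for i in 1; do python3 -m jog '1 0 0 0 0 0 1;2 0 0 0 0 0 1'; python3 -m jog '1 0 0 0 0 0 1;2 0 0 0 0 0 1';python3 -m jog '1 0 0 0 0 0 1;2 0 0 0 0 0 1';done; python3 g.py w7.png >/dev/null; python3 q.py w7
```

```text
time_s: 11.78
ee_pos: [0.484, -0.1171, 0.1069]
eef_rot: [-1.569, -0.003, -1.543]
force: [-3.3, 0.9, 2.6]
grip_width: 0.0001
time_s: 11.95
ee_pos: [0.4859, -0.117, 0.1069]
eef_rot: [-1.569, -0.003, -1.543]
force: [-3.3, 0.6, 3.9]
grip_width: 0.0005
time_s: 12.12
ee_pos: [0.4879, -0.117, 0.1069]
eef_rot: [-1.57, -0.002, -1.543]
force: [-3.7, 1.7, 2.7]
grip_width: 0.0004
plate 2618 [ 547.2 -110.8  128.2] ((544.8553466796875, -116.2254638671875), (48.86122131347656, 40.429168701171875), 0.7609023451805115) slopes deg [-0.38 -0.58] xmax [568.7]
rest [ 521.2 -102.8  122.2] x [483.7 564.2] y [-141.8  -85.3]
grip top [ 521.  -109.4  164.8] ((510.5029296875, -113.26634979248047), (60.3853874206543, 25.159334182739258), 2.4899637699127197)
rim min x [572.1 573. ]
```

```bash
python3 -m jog '1 0 0 0 0 0 1;1.5 0 0 0 0 0 1'; python3 -m jog '0.7 0 0 0 0 0 1;1.2 0 0 0 0 0 1';python3 -m jog '0.7 0 0 0 0 0 1;1.2 0 0 0 0 0 1'; python3 -m jog '0.6 0 0 0 0 0 1;1 0 0 0 0 0 1'; python3 g.py w8.png >/dev/null; python3 q.py w8
```

```text
time_s: 12.33
ee_pos: [0.4897, -0.1169, 0.1069]
eef_rot: [-1.57, -0.002, -1.543]
force: [-3.4, 1.0, 2.7]
grip_width: 0.0005
time_s: 12.5
ee_pos: [0.491, -0.1169, 0.1068]
eef_rot: [-1.57, -0.002, -1.543]
force: [-2.7, 0.4, 3.0]
grip_width: 0.0005
time_s: 12.67
ee_pos: [0.4921, -0.1169, 0.1068]
eef_rot: [-1.57, -0.002, -1.543]
force: [-5.3, -0.3, 3.8]
grip_width: 0.0006
time_s: 12.83
ee_pos: [0.4931, -0.1169, 0.1069]
eef_rot: [-1.57, -0.002, -1.543]
force: [-5.0, 1.2, 3.5]
grip_width: 0.0006
plate 2618 [ 550.6 -110.7  128.2] ((547.9083251953125, -116.07049560546875), (40.534629821777344, 48.12391662597656), 89.75935363769531) slopes deg [-0.32 -0.53] xmax [571.8]
rest [ 526.3 -102.5  122.2] x [484.5 568.9] y [-143.   -85.2]
grip top [ 521.9 -108.8  164.8] ((512.2943115234375, -112.76844024658203), (64.21989440917969, 25.00412368774414), 1.6005222797393799)
rim min x [574. 574.]
```

View pics/w8.png

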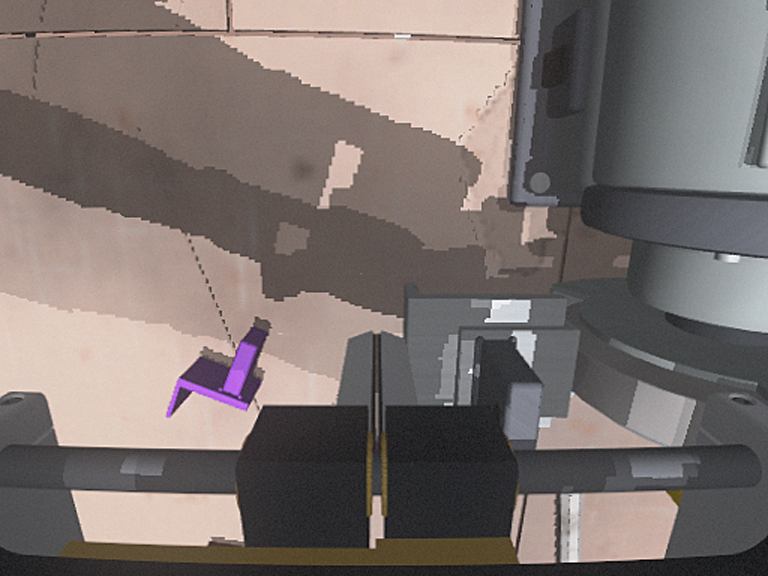

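The gauge stands upright (plate to u≈385) with its front now at the rim. The force rose from 3.3 to 5 N, so the blade touches and the rest is sliding under the plate. Continuing in finer steps.

```bash
python3 -m jog '0.4 0 0 0 0 0 1;0.6 0 0 0 0 0 1'; python3 -m jog '0.3 0 0 0 0 0 1;0.5 0 0 0 0 0 1'
```

```text
time_s: 13.05
ee_pos: [0.4937, -0.1168, 0.1068]
eef_rot: [-1.57, -0.002, -1.543]
force: [-4.6, 1.2, 4.4]
grip_width: 0.0002
time_s: 13.22
ee_pos: [0.494, -0.1168, 0.1068]
eef_rot: [-1.571, -0.002, -1.543]
force: [-8.3, 0.4, 5.4]
grip_width: 0.0001
```

```bash
python3 -m jog '0.3 0 0 0 0 0 1;0.5 0 0 0 0 0 1'
```

```text
time_s: 13.38
ee_pos: [0.494, -0.1168, 0.1069]
eef_rot: [-1.572, -0.002, -1.543]
force: [-9.5, 0.5, 6.4]
grip_width: 0.0004
```

```bash
python3 -m jog '0.3 0 0 0 0 0 1;0.5 0 0 0 0 0 1'
```

```text
time_s: 13.55
ee_pos: [0.494, -0.1168, 0.1069]
eef_rot: [-1.574, -0.002, -1.543]
force: [-10.9, 0.6, 8.0]
grip_width: 0.0004
```

The rest has stopped at 494.0 mm while the force rises from 4.6 to about 10.9 N. Less the 3–4 N sliding drag, that is about 7 N on the wheel, so it is nipped. Backing off.

```bash
python3 -m jog '-3 0 0 0 0 0 1;-10 0 0 0 0 0 1;-30 0 0 0 0 0 1;-60 0 0 0 0 0 1;-60 0 40 0 0 0 1;-60 0 80 0 0 0 1;-60 0 100 0 0 0 1;-60 -40 100 0 0 0 1;-60 -80 100 0 0 0 1;-60 -80 100 0 0 0 1'; python3 g.py w9.png; python3 q.py w9
python3 - <<'E'
from h import *
import pickle
c=camera("scene"); save("s9.png",c["img"],(225,140,325,230),7)
t=camera("top"); save("t9.png",t["img"],(260,150,320,215),9)
E
```

```text
time_s: 14.38
ee_pos: [0.4336, -0.2014, 0.2071]
eef_rot: [-1.572, -0.004, -1.546]
force: [0.4, -0.2, -0.3]
grip_width: 0.0008
tcp [ 0.4335 -0.1991  0.2067] [-1.573 -0.002 -1.546] F [-0.5  0.8  0. ] w 0.0004983655379438609
cam [ 0.43  -0.121  0.386]
plate 1023 [ 546.1 -117.   128.2] ((547.96923828125, -116.96997833251953), (48.91889572143555, 39.44367980957031), 1.8936033248901367) slopes deg [-0.19 -0.1 ] xmax [571.8]
rest [ 527.4 -113.4  122.1] x [503.9 568.6] y [-145.6  -85.6]
grip top [ 536.8 -117.   165. ] ((537.7377319335938, -117.0725326538086), (13.590614318847656, 34.1381950378418), 2.1509273052215576)
rim min x [572.4 574.3]
```

View pics/w9.png

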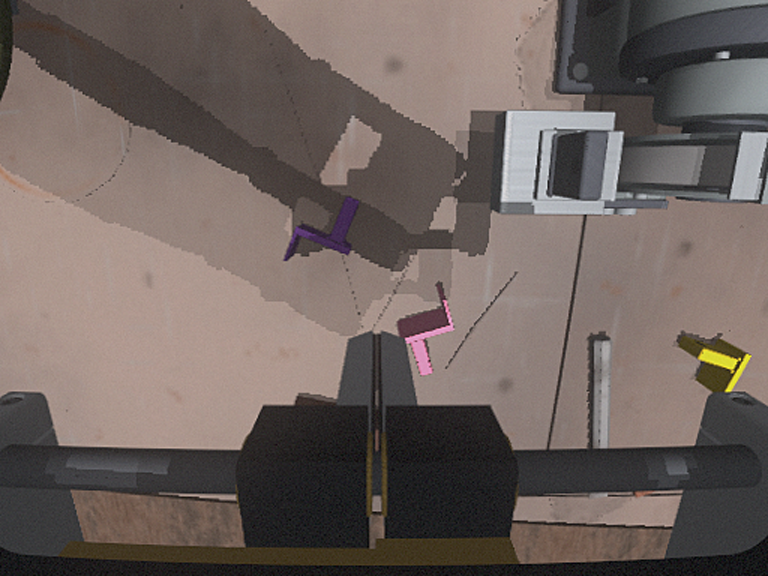

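View pics/s9.png

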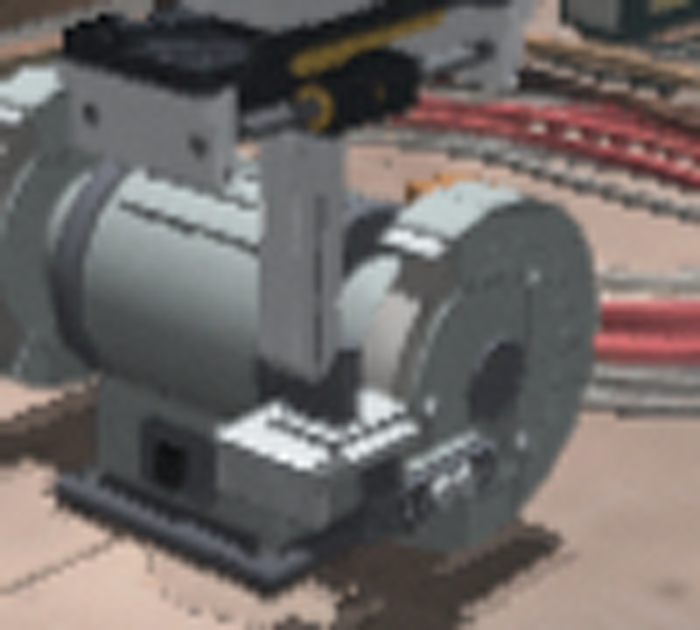

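View pics/t9.png

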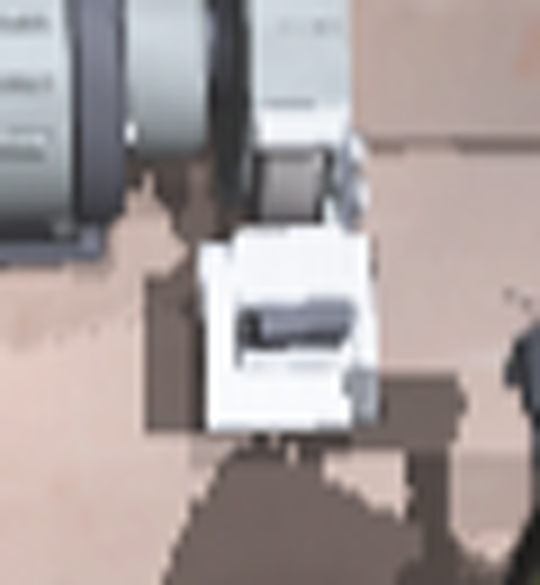

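The pictures show the gauge upright, plate flat on the rest (height 128.2 mm, slopes under 0.2°). The plate front (571.8 mm) stands 3.2 mm ahead of the rest edge (568.6 mm) and meets the rim (~572 mm). The gripper is clear, so I'm handing in.

```bash
python3 -c "
from station import *
o=get_obs(); print(o['time_s'],o['force']); print(hand_in())"
```

```text
14.5333 [ 0.6669707  -0.83958049 -0.89261497]
the job is handed in; nothing more can be done
None
```

The gauge is standing nipped between the right-hand rest and the wheel, ready for you to tighten the bolts. I handed the job in at 14.5 s, and it gives no verdict back.

- **Setting the gauge:** I took the steel gauge off the block, lowered its blade into the gap until the shoulder plate touched the rest, and let go. While lowering, one step pressed the plate on the rest with about 14 N. I backed off and set it down again at about 4 N before releasing.
- **Pushing the rest:** I pushed the front lip with closed fingers, about 11 mm in all. Sliding took 3–4 N. When the rest stopped, the push rose to about 11 N, so roughly 7 N went onto the wheel. That is a little over the 5 N you called plenty, but well under the 16 N jamming limit.
- **Last checks:** The plate lies flat, with slopes under 0.2°. The blade front is 3.2 mm ahead of the rest edge and meets the rim at about 572 mm. The blade is square and centred to within about 1–2 mm, and the gripper was well clear.
- **One disagreement:** the cameras predicted about 13 mm of travel against the 11 mm it took. The force rise and the last pictures both show the blade nipped.
- **Other items:** I never went near the wrench, chisel or tube offcut, nor the coloured look-alikes, but I did not measure their positions again at the end.

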